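# Drive the broken valve guide out of the cylinder head

## Robot

A 6-joint arm with a two-finger parallel gripper is mounted at the origin on a cart in front of the work surface, level with it; the furniture and walls round the work are solid. World frame = base frame: x ahead of the robot, y to its left, z up, the work surface at z = 0. Lengths are in mm, angles in rad, forces in N, time in s.
With the tool pointing down it reaches from about 275 to 825 mm from the base axis. Payload 5.2 kg.
Tool frame: the origin (TCP) lies at the very end of the fingers, on their centre line; the grasp point (between the pads) lies 19 mm behind it; z points along the fingers, y is the line along which they close (so a half turn about z gives the same grasp; the last joint's range is limited). The gripper opens to 93 mm and grips with 3 to 60 N. Pads are 15 mm wide; open, the fingers measure 128 mm over their backs; the gripper's body (75 mm by 188 mm) begins 65 mm behind the grasp point.
Start: joints at [0.939, 0.259, 1.535, -0, 1.348, -0.203], TCP at [228.658, 500.22, 198.553] pointing down, gripper open.
Joint ranges: [-3.14, 3.14], [-0.91, 2.08], [0.19, 2.58], [-1.22, 4.36], [0.22, 2.71], [-3.12, 3.12]. Speed limits (rad/s): [2.57, 2.57, 3.14, 3.14, 3.14, 3.14].

## Interface

Orientations are given as [roll, pitch, yaw] about the fixed x, y, z axes, in that order (R = Rz(yaw) Ry(pitch) Rx(roll)).
In Python, from bench import robot gives the robot as it stands. The module is installed in compiled form; this text tells all that it offers. Calls block until the motion is done:
- robot.move_ptp(position, orientation): joint-space move of the TCP to a pose.
- robot.move_linear(position, ori=None, speed=150, f_stop=None): straight line of the TCP; ori=None keeps the orientation; speed is the mean speed in mm/s. With f_stop (N) it stops when the force on the tool has changed by that much, and returns True; else False.
- robot.move_j(angles): joint-space move.
- robot.move_gripper(opening): opening from 0.0 (shut) to 1.0 (fully open); the grip force is fixed at half the most; returns when the fingers have stopped.
- robot.sleep(seconds).
- robot.inverse_kinematics(position, orientation): joint angles nearest the present ones, or None.
- robot.get_image(name): name is "scene" or "top" or "wrist"; returns a dict with "img" (480x640x3 uint8, blue, green, red), "fovy" (degrees; the focal length in pixels is half the picture's height over the tangent of half this angle, whatever the lens; pixels are square), "cx", "cy" (the principal point, pixels), "k1" (the pictures are not rectified: a ray, as slopes to the right and down, at radius r is drawn at 1 + k1 r^2 times it, then the intrinsics apply), "eye" and "orientation" of the camera in the world. Camera axes: x right, y down, z forward; pixel columns grow to the right and rows downward; lengths in mm; the calibration is good to about 2 mm. A picture is of the moment at which its call begins. There is no depth.
A pose or a line that the arm cannot do raises robot.MotionError and nothing moves.
- robot.hand_in(): hands the job in; it is judged then, once.
Readings, each from a call of its own:
- robot.current_t(): time.
- robot.current_qpos(): joint angles.
- robot.current_joint_vel(): joint speeds.
- robot.current_joint_efforts(): joint torques, N m.
- robot.current_tcp_pos(): TCP position.
- robot.current_eef_rot(): TCP orientation.
- robot.current_contact_force(): force on the tool from outside, world axes, zero at the start.
- robot.current_ft_torque(): the same for the moment, N m.
- robot.current_gripper_width(): opening from 0.0 (shut) to 1.0 (fully open).
- robot.current_finger_force(): force on a finger pad.
Only numpy, scipy, OpenCV 4.12 (cv2) and the standard library are available. Lean on these libraries where they do the work, as an engineer would, in place of code of your own. Each camera call takes 0.05 s, during which the arm holds its last target. There are 200 camera calls.

## Task

The valve broke in this small engine's cylinder head: one of its two guides has snapped off inside its slanting bore with the stub of the valve stem seized in it. Take the thick drift from the drift rack, enter it from above into that guide's bore in line with the bore, and drive the broken guide down and right out of the lower end, so that it drops into the tray under the head; then hang the drift back in a hole of the rack, fully down on its collar. Leave the sound guide with the rubber seal where it sits in the other bore, and do not disturb the thin punch or the things standing about.

Things in the scene. Friction and masses are not known exactly. Their poses are not given: they have to be found in the camera images.
- cylinder_head: Aluminium engine cylinder head bolted on 4 pillars over a 150 x 150 x 10 mm base plate; fixed. Origin on the bench under its middle, z up; its -x side is the front. Underside 82 mm up, pillar studs to 152 mm. On top a sloping face, square to two bores that slant to the front; walls 12 mm high round its back and sides, stud 11 mm high between the bores. Which bore holds the broken guide varies.
- bore_mouth_left (a point): Centre of the upper mouth of the bore on the head's +y side, at (-22.5, 22, 147) mm in the head's frame. Both bores are 17 mm across and go right through, 45 mm long; going up, their axes lean 30 degrees from vertical toward the head's -x: direction (-0.5, 0, 0.866) in its frame. Their lower ends open freely above the tray.
- bore_mouth_right (a point): The same for the bore on the head's -y side, at (-22.5, -22, 147) mm in the head's frame.
- guide_broken: Broken guide: bronze bush 16 mm across, 38 mm long, solid with the dark stem stub. Origin at its lower end, z up the bore. Its lower end is level with the bore's, its upper end 8 mm below the mouth. Tight: slides under a steady push of 5 to 20 N, stays where left, loosens only in the bore's last 8 mm: bring the drift's tip 5 to 12 mm past the bore's lower end (50 to 57 mm below the mouth).
- guide_sound: Sound guide in the other bore: bronze, 16 mm across, 58 mm long, standing 12 mm proud of the mouth, with a black rubber seal 22 mm across on its upper end. Origin at the centre of its lower end, z up the bore. Equally tight; stays in place.
- tray: Open steel tray 170 (x) x 90 (y) x 24 mm, walls 3 mm, standing on the base plate under the head, its middle 22 mm behind the head's middle, loose. Origin under its centre, z up.
- drift_rack: Rack, fixed: wooden foot 74 x 200 x 14 mm, black steel bridge, its flat top (50 x 170 mm, 6 mm thick) 112 mm above the bench. Origin on the bench under its middle, z up. Three through holes 16 mm across at y = -50, 0, +50 mm; drifts hang in them by their collars, shanks free below. The middle one is empty; drift and punch hang in the outer two, either way round.
- drift: Thick drift, steel, 0.2 kg, hanging upright in the rack: shank 11 mm across, 85 mm long, flat chamfered tip; collar 26 mm across, 4 mm thick; dark eight-sided handle 18 mm across flats, from 4 to 58 mm above the origin, two flats square to the rack's x. Origin on the axis at the collar's underside (level with the rack's top when hanging), z toward the handle's end.
- drift_tip (a point): Centre of the flat tip of the thick drift, 85 mm below its origin along its axis.
- pin_punch: Thin punch, not to be used: shank 9 mm across that steps down to a 5 mm pin, 85 mm long in all, collar 25 mm across, eight-sided handle 12 mm across flats and 54 mm high. Origin at the underside of its collar, z up. Hangs in the rack's other outer hole.
- oil_can: Copper-coloured oil can, 70 mm across the base and 120 mm high, standing in front of the work; bystander. Origin at the centre of its underside.
- tin_grease: Round red grease tin 70 mm across, 46 mm high; bystander. Origin at the centre of its underside.
- adjustable_wrench: Adjustable wrench 46 x 186 x 12 mm lying behind the work; bystander. Origin at the centre of its underside.
Not all that is in view belongs to the job. There is more than one size of the drift_rack; the one meant has the size given above.

How it is judged:
By the outcome, as a careful person would: the job done as asked, in the order asked, and still so for the second after the job is handed in, with the robot touching nothing.
It also fails if it takes over 50 s, if anything falls off the work surface, if the arm or the gripper's body presses on something with over 40 N, if the wrist force passes 120 N, or if a joint passes its speed limit or range.

## Working session

There is one attempt and no reset: what is moved stays moved. The work goes in short steps, each a Python script; the robot and the scene stay as the last script left them, time stands still between calls to the robot, and variables do not carry over. Pictures are saved under pics/ and viewed, at most 10 in all, crops included, and the job is handed in when it is done.

```bash
mkdir -p pics; cat > h.py <<'E'
import numpy as np, cv2
from scipy.spatial.transform import Rotation as R
from bench import robot
def K(c):
    f=240/np.tan(np.radians(c["fovy"])/2); return f
def Rc(c):
    o=np.array(c["orientation"]); return o if o.shape==(3,3) else R.from_euler('xyz',o).as_matrix()
def ray(c,u,v):
    f=K(c); d=np.array([(u-c["cx"])/f,(v-c["cy"])/f]); s=d.copy()
    for _ in range(30): s=d/(1+c["k1"]*(s@s))
    r=Rc(c)@np.array([s[0],s[1],1]); return np.array(c["eye"]),r/np.linalg.norm(r)
def plane(c,u,v,z):
    e,r=ray(c,u,v); return e+r*(z-e[2])/r[2]
def proj(c,p):
    q=Rc(c).T@(np.array(p,float)-c["eye"]); s=q[:2]/q[2]; s=s*(1+c["k1"]*(s@s)); return s*K(c)+[c["cx"],c["cy"]]
def tri(*cuv):
    A=np.zeros((3,3));b=np.zeros(3)
    for c,u,v in cuv:
        e,r=ray(c,u,v);P=np.eye(3)-np.outer(r,r);A+=P;b+=P@e
    p=np.linalg.solve(A,b); return p,[np.linalg.norm((np.eye(3)-np.outer(ray(c,u,v)[1],ray(c,u,v)[1]))@(p-ray(c,u,v)[0])) for c,u,v in cuv]
def snap(name,fn):
    c=robot.get_image(name); cv2.imwrite(f"pics/{fn}.png",c["img"]); np.save(f"pics/{fn}.npy",c,allow_pickle=True); return c
def load(fn): return np.load(f"pics/{fn}.npy",allow_pickle=True).item()
E
python3 - <<'E'
from h import *
for n in("scene","top","wrist"):
    c=snap(n,n+"0"); print(n,{k:c[k] for k in c if k!="img"})
print(robot.current_t(),robot.current_eef_rot())
E
```

```text
scene {'fovy': 55.31360102078061, 'cx': 318.84650980711876, 'cy': 243.24627653553998, 'k1': -0.02223629704979849, 'eye': array([  44.94736712, -566.7617002 ,  654.24205037]), 'orientation': array([-2.22231665, -0.01898081, -0.81229606])}
top {'fovy': 49.027438586001686, 'cx': 319.597629785644, 'cy': 241.45680091469353, 'k1': 0.034751904330839516, 'eye': array([ 339.47930134,  -81.3874084 , 1341.58005307]), 'orientation': array([-2.97937851, -0.01847441, -1.55653544])}
wrist {'fovy': 65.37761806696255, 'cx': 318.2915808714597, 'cy': 245.77409507681645, 'k1': -0.01850262869921836, 'eye': array([168.04070055, 527.6477604 , 383.97397221]), 'orientation': array([2.89442775e+00, 2.37373920e-03, 1.14248616e+00])}
0.15 [-3.14018913e+00 -3.12554655e-04  2.71277671e+00]
```

View pics/scene0.png

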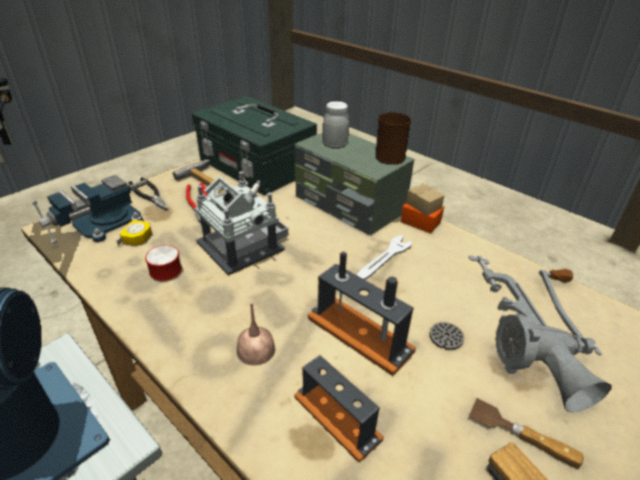

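View pics/top0.png

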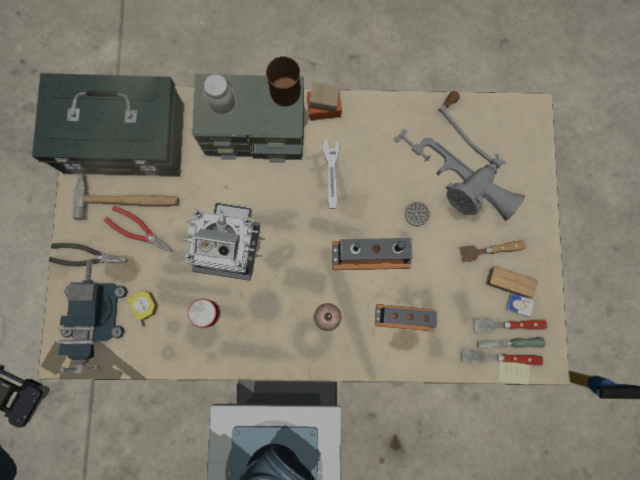

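The scene picture shows a large rack at (362,310) and a small empty one at (340,405). In the top view these are at (375,253) and (406,317). The large one has two handles hanging in it, so it fits the 200 mm foot. The right handle (390,290 in scene; 398,247 in top) looks thicker. The head is at (222,242) in the top view. I'll confirm with an enlarged crop.

```bash
python3 - <<'E'
from h import *
s=load("scene0")["img"];t=load("top0")["img"]
z=lambda i,x,y,w,h:cv2.resize(i[y:y+h,x:x+w],(400,300),interpolation=cv2.INTER_CUBIC)
a=np.vstack([np.hstack([z(s,190,170,108,81),z(s,300,240,128,96)]),np.hstack([z(t,180,200,88,66),z(t,325,220,96,72)])])
cv2.imwrite("pics/m1.png",a)
c=load("top0"); 
for u,v in((333,237),(411,237),(333,268),(411,268)): print(plane(c,u,v,112 if v<250 else 14).round())
for u,v in((376,306),(437,306)):print(plane(c,u,v,80).round())
E
```

```text
[ 552. -133.  112.]
[ 556. -318.  112.]
[ 489. -138.   14.]
[ 493. -336.   14.]
[ 393. -238.   80.]
[ 395. -384.   80.]
```

View pics/m1.png

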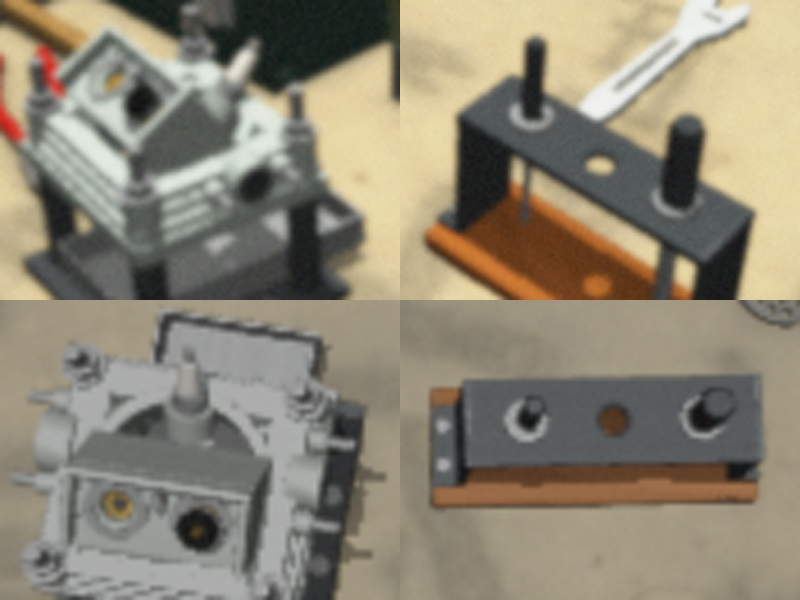

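The 200 mm foot marks the large rack as the one meant. The thick drift hangs in its -y hole (crop 686,125 and 718,403). The broken guide, a bronze ring sunk in its mouth, is in the head's +y (left) bore (crop 118,503). The black seal stands proud in the right bore. Next I'll take coarse positions and then close wrist views.

```bash
python3 - <<'E'
from h import *
s=load("scene0");t=load("top0")
d,e=tri((s,391.5,280),(t,401.3,244.7));print("handle top",d.round(1),e)
b,e=tri((s,220.5,191.6),(t,206,244.7));print("bore",b.round(1),e)
P=np.pi
robot.move_ptp([d[0]-40,d[1]+40,290],[P,0,0]); snap("wrist","r1")
robot.move_linear([d[0]-40,d[1]-20,290],speed=200); snap("wrist","r2")
robot.move_ptp([b[0]-40,b[1]-50,300],[P,0,0]); snap("wrist","h1")
robot.move_linear([b[0]-40,b[1]+20,300],speed=200); snap("wrist","h2")
print(robot.current_t(),robot.current_qpos())
cv2.imwrite("pics/m2.png",cv2.resize(np.vstack([np.hstack([load(k)["img"] for k in("r1","r2")]),np.hstack([load(k)["img"] for k in("h1","h2")])]),(800,600),interpolation=cv2.INTER_AREA))
E
```

```text
handle top [ 526.6 -284.2  168.3] [np.float64(1.323180504307705), np.float64(1.3231805043077807)]
bore [522.3 160.3 144.2] [np.float64(1.6905080550366602), np.float64(1.6905080550365974)]
5.625 [ 1.39215239e-01  1.45519301e-01  1.43352186e+00 -9.02642137e-04
  1.56305133e+00  1.71049647e+00]
```

View pics/m2.png

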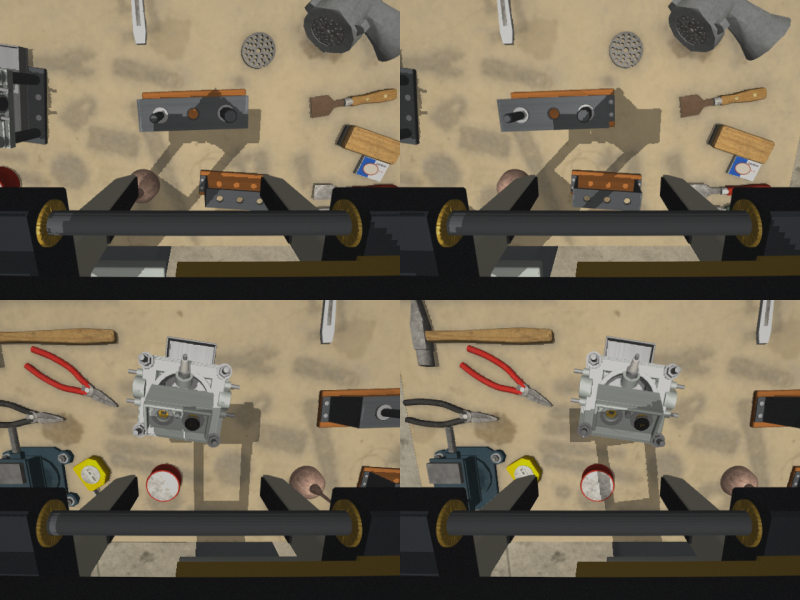

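```bash
python3 - <<'E'
from h import *
z=lambda k,x,y:cv2.resize(load(k)["img"][y:y+75,x:x+100],(400,300),interpolation=cv2.INTER_CUBIC)
s=load("r1"); print(proj(s,[526.6,-284.2,168.3]),proj(load("r2"),[526.6,-284.2,168.3]),proj(load("h1"),[522.3,160.3,144.2]),proj(load("h2"),[522.3,160.3,144.2]))
cv2.imwrite("pics/m3.png",np.vstack([np.hstack([z("r1",310,150),z("r2",270,150)]),np.hstack([z("h1",220,150),z("h2",300,150)])]))
E
```

```text
[367.44840554 187.72525636] [292.94001167 187.11463388] [261.33096916 184.1554164 ] [338.5567522  183.88233059]
```

View pics/m3.png

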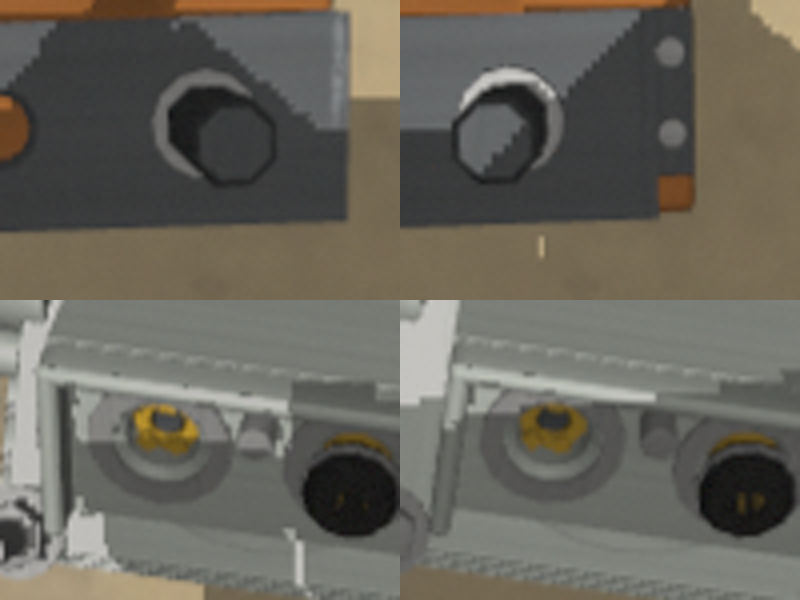

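Crop readings, native pixels:
- **Handle top:** r1 (369.1,184.1), r2 (292.6,184.9).
- **Collar:** about r1 (360.4,179.6), r2 (297.9,178.9).
- **Spot-face round the left bore:** h1 (259.6,186.4), h2 (337.9,185.9), with the broken bronze end sunk inside it. The black seal stands in the right bore.

```bash
python3 - <<'E'
from h import *
r1,r2,h1,h2,t,s=[load(k) for k in("r1","r2","h1","h2","top0","scene0")]
print("top",tri((r1,369.1,184.1),(r2,292.6,184.9)),tri((r1,369.1,184.1),(r2,292.6,184.9),(t,401.3,244.7),(s,391.5,280)))
print("collar",tri((r1,360.4,179.6),(r2,297.9,178.9)), plane(r1,369.1,184.1,170),plane(r2,292.6,184.9,170),plane(r1,360.4,179.6,116),plane(r2,297.9,178.9,116))
print("bore",tri((h1,259.6,186.4),(h2,337.9,185.9)),plane(h1,259.6,186.4,147),plane(h2,337.9,185.9,147))
# rack front edge: last dark row scanning from below
for c,xs in((r1,range(240,390,10)),(r2,range(180,330,10))):
    g=c["img"].astype(int); P=[]
    for x in xs:
        for y in range(225,180,-1):
            if g[y,x].sum()<g[y+4,x].sum()-60 and g[y,x].max()<90: P.append(plane(c,x,y+.5,112)[:2]);break
    P=np.array(P); k=np.polyfit(P[:,1],P[:,0],1); print("front",k,np.degrees(np.arctan(-k[0])),np.abs(P[:,0]-np.polyval(k,P[:,1])).max(),np.polyval(k,-284))
S=np.array([plane(h1,u,v,152)[:2] for u,v in((229,94),(355,114),(222,211),(339,224))]);print(S.round(1),S.mean(0))
f=S[0]+S[1]-S[2]-S[3]; l=S[0]+S[2]-S[1]-S[3]; print(np.degrees([np.arctan2(f[1],f[0]),np.arctan2(-l[0],l[1])]))
# tip projection & tcp in wrist cam
p=robot.current_tcp_pos();print(p,proj(h2,p),proj(h2,np.array(p)-[0,0,79]))
E
```

```text
top (array([ 529.59086897, -284.45586452,  175.74315302]), [np.float64(0.5614605956575581), np.float64(0.5614605956573712)]) (array([ 528.08520774, -284.37648861,  167.14676847]), [np.float64(1.8329119413800963), np.float64(0.5433014117458893), np.float64(1.091861231716583), np.float64(2.145511951969888)])
collar (array([ 528.91483708, -285.0558703 ,  107.59422053]), [np.float64(0.06357901924015118), np.float64(0.06357901924011358)]) [ 529.68038718 -285.21988002  170.        ] [ 528.53648629 -284.06881128  170.        ] [ 529.44602858 -284.11312054  116.        ] [ 529.56516669 -285.5104015   116.        ]
bore (array([520.84168674, 161.14849013, 149.35470643]), [np.float64(0.099744525578695), np.float64(0.09974452557874691)]) [520.53281092 161.51275809 147.        ] [520.73451486 161.021733   147.        ]
front [7.33705676e-03 5.04789396e+02] -0.42037484303441175 12.087173711065475 502.70567172684946
front [1.04915702e-01 5.33256372e+02] -5.989315641162988 10.01630800211143 503.4603130186101
[[598.  183.6]
 [581.9  77.6]
 [499.  195.5]
 [487.1  89.9]] [541.49617187 136.64117996]
[-7.13387728 -7.55694857]
[482.49691982 179.13801346 299.78560129] [317.88327317 284.83594877] [317.77360842 247.53834595]
```

```bash
cat >> h.py <<'E'
P=np.pi
YAW=np.radians(-7.3); ORI=[P,-P/6,YAW]
A=R.from_euler('z',YAW).apply([-.5,0,3**.5/2])
G=[529.3,-284.7,118.5]; GO=[P,0,np.radians(1.5)]
E
python3 - <<'E'
from h import *
M=np.array([520.8,161.2,147])
print(robot.inverse_kinematics(M+A*(91.5+50),ORI))
robot.move_ptp([G[0],G[1],255],GO)
print(robot.move_linear([G[0],G[1],175],speed=150,f_stop=8),robot.move_linear(G,speed=60,f_stop=8),robot.current_tcp_pos())
robot.move_gripper(0.0); print(robot.current_gripper_width()*93,robot.current_finger_force(),robot.current_contact_force(),robot.current_tcp_pos(),robot.current_t())
if robot.current_gripper_width()*93>12:
    robot.move_linear([G[0],G[1],262],speed=120)
    print(robot.current_gripper_width()*93,robot.current_contact_force())
    robot.move_ptp(M+A*(91.5+50),ORI)
    c=snap("wrist","w1"); p=np.array(robot.current_tcp_pos()); print(p,robot.current_eef_rot(),robot.current_t())
    print("tip pred",proj(c,p-A*85.5-A*6),"mouth pred",proj(c,M))
    t=snap("top","t1");s=snap("scene","s1")
    print("top tip/mouth",proj(t,p-A*91.5),proj(t,M),"scene",proj(s,p-A*91.5),proj(s,M))
    z=lambda c,w=160:(lambda q:cv2.resize(c["img"][q[1]:q[1]+90,q[0]:q[0]+120],(400,300),interpolation=cv2.INTER_CUBIC))((proj(c,M+A*20)-[60,45]).astype(int))
    print([(proj(k,M+A*20)-[60,45]).astype(int) for k in(c,t,s)])
    cv2.imwrite("pics/m4.png",np.vstack([np.hstack([z(c),z(t)]),np.hstack([z(s),cv2.resize(c["img"],(400,300))])]))
E
```

```text
[ 0.29612424 -0.19176216  1.95771354 -0.26367471  0.90827445  2.10756907]
False False [ 529.60024906 -284.91952613  118.94987057]
17.719837789512056 29.9809227604419 [ 0.57707944  0.85954358 -0.32582181] [ 529.27496655 -284.55119358  118.45939563] 10.2667
17.666020549149902 [ 1.15564901  0.0572195  -2.6430402 ]
[451.33986061 169.66703981 269.68723531] [ 3.14129979 -0.52355538 -0.12839811] 13.375
tip pred [317.69739901 243.438882  ] mouth pred [317.23566049 231.02377178]
top tip/mouth [199.23607696 253.54986515] [204.89593086 245.76638853] scene [207.67796389 175.9756495 ] [220.320488   190.47170102]
[array([257, 190]), array([142, 203]), array([155, 139])]
```

View pics/m4.png

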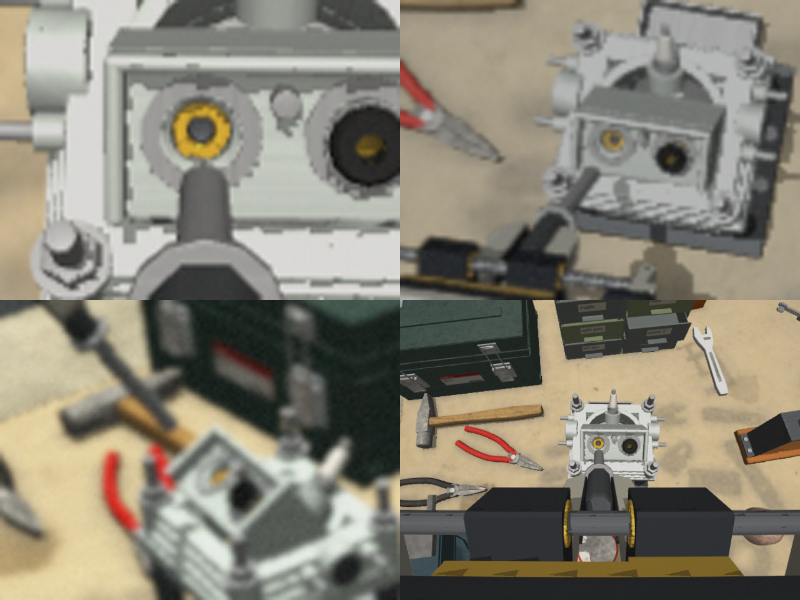

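The drift is gripped (17.7 mm wide), with its tip just short of the mouth in view. In the wrist crop, the mouth ring is at about (202,131) and the tip at about (206,185). I'll close to 6 mm above the mouth and check the alignment.

```bash
python3 - <<'E'
from h import *
M=np.array([520.8,161.2,147])
print(robot.move_linear(M+A*(91.5+6),speed=60,f_stop=6))
c=snap("wrist","w2"); p=np.array(robot.current_tcp_pos()); print(p,M+A*97.5,robot.current_t())
t=snap("top","t2")
for k in(c,t):
    o=(proj(k,M)-[40,30]).astype(int);print(o,"tip",(proj(k,p-A*91.5)-o)*(5,5),"mouth",(proj(k,M)-o)*5)
z=lambda c:(lambda q:cv2.resize(c["img"][q[1]:q[1]+60,q[0]:q[0]+80],(400,300),interpolation=cv2.INTER_CUBIC))((proj(c,M)-[40,30]).astype(int))
cv2.imwrite("pics/m5.png",np.hstack([z(c),z(t)]))
E
```

```text
False
[472.60087787 167.50481045 231.86823424] [472.44514592 167.39439967 231.43747687] 14.4083
[277 212] tip [202.85492983 157.81791984] mouth [203.73849188 150.31372155]
[164 215] tip [200.64577178 158.04475216] mouth [204.47965428 153.83194263]
```

View pics/m5.png

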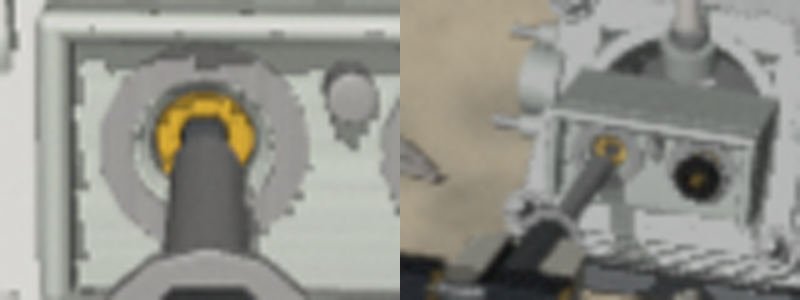

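The tip sits concentric with the bronze ring and mouth to within about 0.5 mm (both near x=205; ring centre y≈148, with the tip where expected). Driving now.

```bash
python3 - <<'E'
from h import *
M=np.array([520.8,161.2,147])
for d,v in((6,30),(20,30),(40,30),(54,30)):
    st=robot.move_linear(M+A*(91.5-d),speed=v,f_stop=50)
    p=np.array(robot.current_tcp_pos());print(d,st,(p-M)@A-91.5,np.array(robot.current_contact_force()).round(1),robot.current_gripper_width()*93,robot.current_t())
    if st: break
robot.sleep(.3);print(np.array(robot.current_contact_force()).round(1),(np.array(robot.current_tcp_pos())-M)@A-91.5)
c=snap("wrist","w3");t=snap("top","t3");s=snap("scene","s3")
cr=lambda k,x,y,w,h:cv2.resize(k["img"][y:y+h,x:x+w],(400,300),interpolation=cv2.INTER_CUBIC)
cv2.imwrite("pics/m6.png",np.vstack([np.hstack([cr(c,257,170,120,90),cr(t,160,195,120,90)]),np.hstack([cr(s,180,160,120,90),cr(c,0,0,640,480)])]))
E
```

```text
6 False -6.226431504515062 [ 0.   0.5 -1.6] 17.84893783015893 15.0083
20 False -19.62583812014013 [-2.6 -0.1  2.7] 17.89156131545928 15.625
40 False -40.39127673471759 [-0.8 -0.5 -2.7] 17.93748978699179 16.4417
54 False -54.171032156647364 [ 0.   0.  -2.2] 17.54579410002588 17.0583
[-0.1 -0.6 -2.6] -53.86154461316654
```

View pics/m6.png

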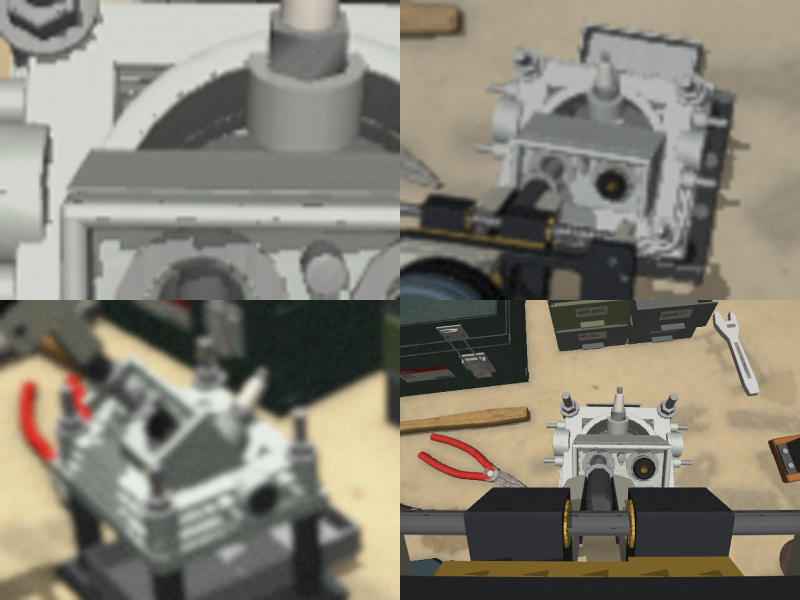

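The drift is in to 54 mm and the push force has gone, so the guide appears to be out. I'll withdraw, check for slip in the grip by comparing wrist images at fixed tool coordinates, and look into the bore and tray.

```bash
python3 - <<'E'
from h import *
M=np.array([520.8,161.2,147])
print(robot.move_linear(M+A*(91.5+50),speed=100,f_stop=30),np.array(robot.current_contact_force()).round(1))
robot.sleep(.2)
c=snap("wrist","w4");s=snap("scene","s4");t=snap("top","t4"); print(robot.current_t(),robot.current_gripper_width()*93)
cr=lambda k,x,y,w,h:cv2.resize(k["img"][y:y+h,x:x+w],(400,300),interpolation=cv2.INTER_CUBIC)
w1=load("w1")
cv2.imwrite("pics/m7.png",np.vstack([np.hstack([cr(w1,257,190,120,90),cr(c,257,190,120,90)]),np.hstack([cr(s,180,190,120,90),cr(t,180,195,92,69)])]))
E
```

```text
False [ 0.4 -0.2 -2.1]
19.05 17.58556945589356
```

View pics/m7.png

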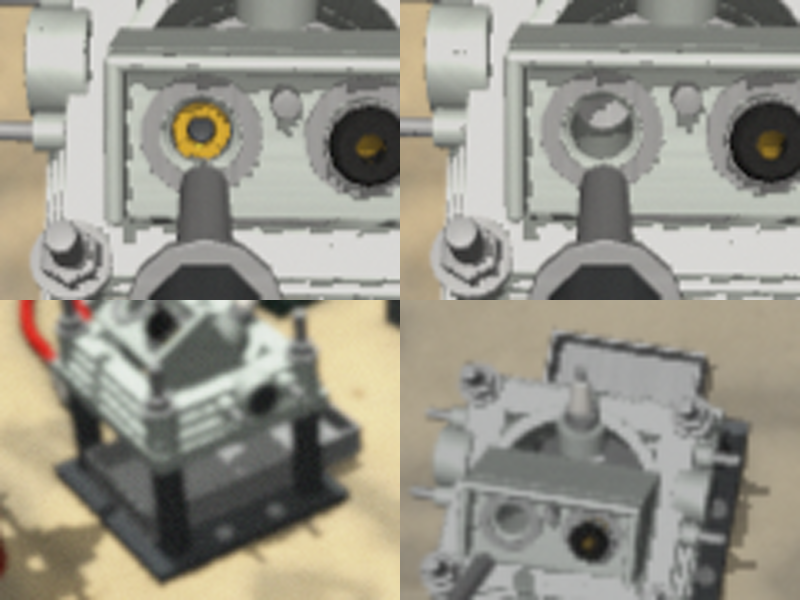

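The bore is clear (you can see through it at crop 602,125), the sound guide is unchanged, and the drift hasn't slipped in the grip. Now I'll return the drift to its hole.

```bash
python3 - <<'E'
from h import *
robot.move_ptp([G[0],G[1],262],GO); robot.sleep(.2)
a=robot.move_linear([G[0],G[1],150],speed=90,f_stop=8);print(a,robot.current_tcp_pos())
if not a:
    print(robot.move_linear([G[0],G[1],118.3],speed=35,f_stop=10),robot.current_tcp_pos(),robot.current_contact_force())
    robot.move_gripper(0.75); robot.sleep(.2)
    print(robot.current_gripper_width()*93)
    robot.move_linear([G[0],G[1],250],speed=120,f_stop=15)
    robot.move_ptp([G[0]-40,G[1]+40,290],[P,0,0]); robot.sleep(.2)
c=snap("wrist","w5");s=snap("scene","s5");print(robot.current_t())
cr=lambda k,x,y,w,h:cv2.resize(k["img"][y:y+h,x:x+w],(400,300),interpolation=cv2.INTER_CUBIC)
cv2.imwrite("pics/m8.png",np.hstack([cr(c,310,150,100,75),cr(s,300,240,128,96)]))
E
```

```text
False [ 529.73342231 -285.04651391  150.76778687]
False [ 529.36035602 -284.6967872   118.47394151] [-0.9810408   1.08672889 -0.47756766]
69.48212111791696
26.5083
```

View pics/m8.png

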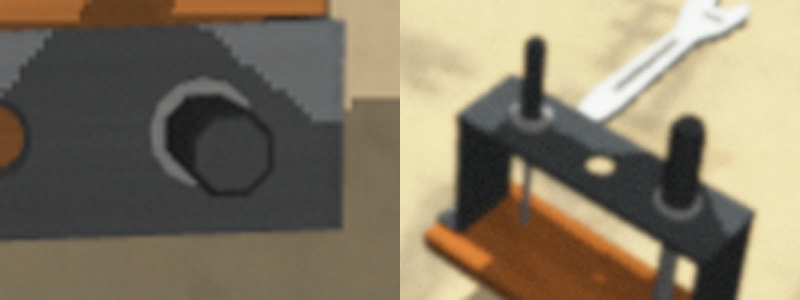

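```bash
python3 -c "
from h import *
print(robot.hand_in())"
```

```text
the job is handed in; nothing more can be done
None
```

The broken guide is driven out of the left bore and the drift hangs back in its own hole on its collar; the job was handed in at about 26.5 s, though I saw only that the bore is clear, not the guide lying in the tray.

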